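# Wedge up a sagging tackle-cabinet door

### The arm

A 6-joint arm with a two-finger parallel gripper is mounted at the origin on the work surface. World frame = base frame: x ahead of the robot, y to its left, z up, the work surface at z = 0. Lengths are in m, angles in rad, forces in N, time in s.
With the tool pointing down it reaches from about 0.375 to 0.825 m from the base axis. Payload 5.5 kg.
Tool frame: the origin (TCP) lies on the centre line of the jaws, within the pads' length; the fingertips stand arm.tip_reach ahead of it and the grasp point (between the pads) lies 3 mm ahead of it (arm.tip_reach is the distance from the TCP to the fingertips, in m); z points along the fingers, y is the line along which they close (so a half turn about z gives the same grasp; the last joint's range is limited). The gripper opens to 85 mm and grips with 20 to 120 N. Pads are 22 mm wide; open, the fingers measure 114 mm over their backs; the gripper's body (76 mm by 85 mm) begins 54 mm behind the grasp point. The pads swing forward as they close: fully open they stand 13 mm farther back than shut.
Start: joints at [1.148, 0.314, -0.047, 1.21, 0, 1.571], TCP at [0.246, 0.547, 0.253] pointing down, gripper open.
Joint ranges: [-2.67, 2.67], [-0.69, 1.73], [-1.03, 1.25], [-2.08, 2.16], [-1.42, 1.45], [-3.14, 3.14]. Speed limits (rad/s): [2.39, 2.39, 3.01, 3.14, 3.14, 3.14].

### API

Orientations are given as a unit quaternion [w, x, y, z].
In Python, from station import arm, imaging, spotter gives the robot as it stands. The module is installed in compiled form; this text tells all that it offers.
- The arm moves only by the shell command python3 -m handwheel 'ROWS' [FORCE]. ROWS is JSON, a list of rows, each a list of 7 numbers: the turn, a rotation vector about the tool's x, y, z as a fraction of full scale, then the shift along the tool's x, y, z as a fraction of full scale, then the opening, from -1 (shut) to 1 (fully open). A call has 1 to 12 rows; each row is the pose to reach, as a shift and turn from the pose commanded when the call began, along the tool's axes at that moment; what a row does not reach only later rows make up. Full scale, the value 1, is 250 mm for a shift and pi/2 rad for a turn. A row lasts 1/8 s, in which the tool goes at most 62.5 mm and 10.7 degrees, less where a joint would pass 70% of its speed; a pose out of reach is approached as far as the arm can. A call with a number of a shift or a turn outside -1 to 1 is refused whole. A call with a gripper value outside its range is refused whole. The fingers move at their own pace and stop on an object; FORCE is the grip in N (left out, the last holds). Time passes only in rows, so rows that repeat a pose let the fingers close. It gives the time, the measured TCP pose, the force, the opening and the grip force at its end, in the units of the state.
- arm.get_obs(): the state, without advancing time (a new reading comes with each control period).
- imaging.get_image(name): name is "scene" or "top" or "wrist"; returns a dict with "img" (400x640x3 uint8, red, green, blue), "intrinsics" (3x3 intrinsics, pixels), "R" (3x3) and "t" (3): a world point X has camera coordinates R X + t. Camera axes: x right, y down, z forward; pixel columns grow to the right and rows downward; lengths in m; the calibration is good to about 2 mm. A picture is of the moment at which its call begins. There is no depth.
- arm.sign_off(): hands the job in; it is judged then, once.
Trained networks look in the newest picture that a camera, given by its name, has taken for a name from the list of things; names that differ only in an ending like _2 or _b are one class to them, and where a whole thing is asked for, a point or a joint stands for the part that bears it (a point fixed in the world has none). Each returns a list of dicts, best first, with "conf" (0 to 1); they miss things now and then, are a little off and sometimes report something else, mostly with a low value. They report only what shows in the picture. A call takes as long as a camera call. They do not tell look-alikes from the thing itself.
- spotter.masks_of(camera, target): "pixels" (400x640 bool, what is visible of it) and "location" ([column, row] in pixels, amid what is visible of it).
The state is a dict: "time_s": time; "joint_pos": joint angles; "qd": joint speeds; "tau": joint torques, N m; "tcp_pos": TCP position; "tool_rot": TCP orientation; "contact_force": force on the tool from outside, world axes, zero at the start; "torque": the same for the moment, N m; "finger_gap": opening from 0.0 (shut) to 1.0 (fully open); "grasp_force": force on a finger pad.
Only numpy, scipy, OpenCV 4.12 (cv2) and the standard library are available. Lean on these libraries where they do the work, as an engineer would, in place of code of your own. Each camera call takes 0.05 s, during which the arm holds its last target. There are 200 camera calls.

### The job

The door of the low tackle cabinet has sagged on its chrome hinge. Pick up the oak wedge by its handle, lay it flat on the oak top with its thin end square to the steel shoe under the door's free corner, and slide it slowly in until the door has risen to its height mark and you feel it seat firmly against the stop under the cabinet's lip (about 20 N of push); stop there, for driving on hard would break the hinge. Leave the wedge in place holding the door up at its mark and let go; use the wedge alone, without pushing on the cabinet with the arm, and leave the other things where they are.

Things in the scene. Friction and masses are not known exactly. Their poses are not given: they have to be found in the camera images.
- cabinet: Low fixed dark-oak cabinet, 182 x 262 x 108 mm high, on the oak top. Origin: centre of its plan, at foot level; door on the -x side, so the wedge is slid in along +x; y along the door, hinge at y = +120 mm, free corner at -y. The cabinet's floor is 34 mm up and the feet are clear of the wedge's path, so that the nose runs in freely below.
- door (a joint): Height of the shut door on its lift-off hinge (m); it moves only up and down. 0 = sagged down (start), 0.007 = at the height mark, top edge on its stop (41 mm of wedge travel). 0.35 to 0.55 kg. The wedge slides with up to 4 N till it meets the shoe, 4 to 13 N as it lifts the door; at the stop this climbs by 2 to 4 N per mm. Snug: 8 to 30 N between wedge and shoe (it eases a little on letting go).
- door_shoe (a point): Point on the door at its free corner, on the middle line of the steel shoe (a round bar 54 mm long along cabinet y, 8 mm thick): 71 mm to -x, 75 mm to -y of the cabinet's origin, 10 mm above it while the door is down; cabinet axes. The shoe is screwed out, its underside 0 to 4 mm below this point, new each time, not measured: feel it. A knob juts out 20 mm, 45 mm nearer the hinge, 50 mm higher.
- wedge: Loose pale-oak wedge, 0.2 kg, 180 mm long, 40 mm wide, lying flat. Origin: on its flat underside, below the handle; x towards its thin end (nose), z up. From x = -25 to 25 mm it is 26 mm high; from there the top slopes evenly down to 4 mm at the nose, x = 155 mm (1 mm in 5.9 mm). Friction holds it in place once it is loaded.
- wedge_grip (a point): Middle of the wedge's upright handle block (30 mm along x, 24 mm wide along y, 26 to 77 mm above the underside), 52 mm above the wedge's origin; axes as the wedge. Take it from above across its 24 mm width.
- wedge_nose (a point): Thin end of the wedge, 2 mm above its underside, 155 mm ahead of the handle; axes as the wedge.
- bowl: Bystander: blue ceramic bowl of swivels, 120 mm across, 45 mm high; origin under its middle.
- jar: Bystander: lidded glass jar of spinners, 72 mm across, 97 mm high; origin under its middle.
- reel: Bystander: black plastic fly reel, 84 mm across, 44 mm high, lying on the rear half of the cabinet's top; origin under its middle.
- pliers: Bystander: stainless pliers lying flat, 165 mm long, 60 mm wide, 14 mm high; origin near the rivet, jaws to +x.
- spool: Bystander: spool of line lying flat, 64 mm across, 26 mm high; origin under its middle.
- fly_box: Bystander: open grey fly box with dividers, 100 by 160 by 28 mm; origin under its middle.
- sharpening_stone: Bystander: grey sharpening stone, 50 by 150 by 24 mm; origin under its middle.
There are look-alikes about, which are no part of the job. Of the things shaped like the wedge, the wooden one is meant.

How it is judged:
By the outcome, as a careful person would: the job done as asked, in the order asked, and still so for the second after the job is handed in, with the robot touching nothing.
It also fails if it takes over 58 s, if anything falls off the work surface, if the arm or the gripper's body presses on something with over 40 N, if the wrist force passes 120 N, or if a joint passes its speed limit or range.

## Working session

There is one attempt and no reset: what is moved stays moved. The work goes in short steps, Python scripts to look and compute and a shell command to move; the robot and the scene stay as the last step left them, time stands still between calls to the robot, and variables do not carry over. Pictures are saved under pics/ and viewed, at most 10 in all, crops included, and the job is handed in when it is done.

```bash
mkdir -p pics; cat > h.py <<'E'
import numpy as np,cv2
from station import arm,imaging,spotter
def snap(c,fn=None):
    d=imaging.get_image(c)
    if fn: cv2.imwrite('pics/'+fn,d['img'][:,:,::-1])
    return d
def ray(d,uv,z):
    K,R,t=map(np.array,(d['intrinsics'],d['R'],d['t']))
    v=R.T@np.linalg.solve(K,[uv[0],uv[1],1.]); c=-R.T@t
    return c+v*(z-c[2])/v[2]
def proj(d,X):
    K,R,t=map(np.array,(d['intrinsics'],d['R'],d['t']))
    p=K@(R@np.array(X,float)+t); return p[:2]/p[2]
E
python3 - <<'E'
from h import *
o=arm.get_obs(); print({k:np.round(v,3).tolist() for k,v in o.items()}, arm.tip_reach)
ims=[]
for c in('top','scene'):
    d=snap(c,c+'0.png'); ims.append(d['img'])
    for n in('wedge','cabinet','door_shoe','wedge_grip','wedge_nose','door'):
        for m in spotter.masks_of(c,n)[:4]:
            p=m['pixels']; r=cv2.minAreaRect(np.argwhere(p)[:,::-1].astype(np.float32))
            print(c,n,round(m['conf'],2),np.round(m['location']),p.sum(),np.round(cv2.boxPoints(r)).tolist(),np.round(ray(d,m['location'],0.02),3))
E
```

```text
{'time_s': 0.0, 'joint_pos': [1.148, 0.314, -0.048, 1.21, 0.0, 1.571], 'qd': [0.001, -0.001, -0.001, -0.0, -0.001, -0.0], 'tau': [0.001, -53.959, 33.975, 0.019, 0.0, -0.0], 'tcp_pos': [0.246, 0.547, 0.252], 'tool_rot': [-0.0, 0.21, 0.978, -0.001], 'contact_force': [-0.751, 0.519, 0.878], 'torque': [-0.027, -0.001, -0.002], 'grasp_force': 0.0, 'finger_gap': 0.997} 0.022
top wedge 0.96 [462. 225.] 850 [[427.0, 226.0], [490.0, 213.0], [492.0, 227.0], [429.0, 240.0]] [ 0.37  -0.507  0.02 ]
top wedge 0.83 [369. 180.] 817 [[355.0, 153.0], [369.0, 149.0], [388.0, 204.0], [374.0, 209.0]] [ 0.501 -0.232  0.02 ]
top wedge 0.81 [393. 298.] 884 [[365.0, 280.0], [375.0, 269.0], [423.0, 313.0], [413.0, 324.0]] [ 0.153 -0.305  0.02 ]
top cabinet 0.86 [230. 194.] 5250 [[189.0, 229.0], [203.0, 136.0], [272.0, 146.0], [259.0, 240.0]] [0.452 0.185 0.02 ]
top cabinet 0.71 [212. 176.] 816 [[194.0, 170.0], [224.0, 155.0], [237.0, 182.0], [207.0, 197.0]] [0.506 0.242 0.02 ]
top door_shoe 0.65 [266. 179.] 40 [[262.0, 184.0], [262.0, 168.0], [267.0, 168.0], [267.0, 184.0]] [0.497 0.078 0.02 ]
top wedge_grip 
[... 1498 characters left out ...]
82.0], [207.0, 238.0], [226.0, 261.0], [170.0, 305.0]] [ 0.347 -0.525  0.02 ]
scene wedge_grip 0.68 [296. 250.] 1162 [[266.0, 246.0], [282.0, 223.0], [338.0, 261.0], [323.0, 284.0]] [ 0.482 -0.251  0.02 ]
scene wedge_nose 0.93 [203. 211.] 662 [[188.0, 196.0], [232.0, 196.0], [232.0, 221.0], [188.0, 221.0]] [ 0.122 -0.334  0.02 ]
scene wedge_nose 0.83 [298. 252.] 1064 [[267.0, 246.0], [282.0, 224.0], [337.0, 261.0], [322.0, 283.0]] [ 0.49  -0.252  0.02 ]
scene wedge_nose 0.8 [183. 278.] 1271 [[151.0, 280.0], [207.0, 237.0], [226.0, 263.0], [170.0, 306.0]] [ 0.359 -0.528  0.02 ]
scene door 0.9 [371. 188.] 1018 [[337.0, 184.0], [346.0, 167.0], [403.0, 197.0], [393.0, 215.0]] [0.418 0.151 0.02 ]
```

View pics/top0.png

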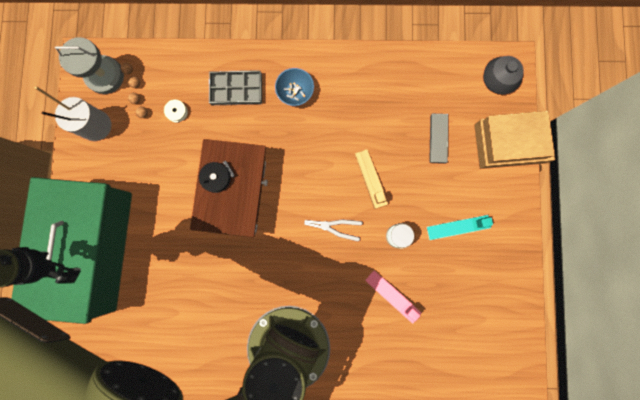

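View pics/scene0.png

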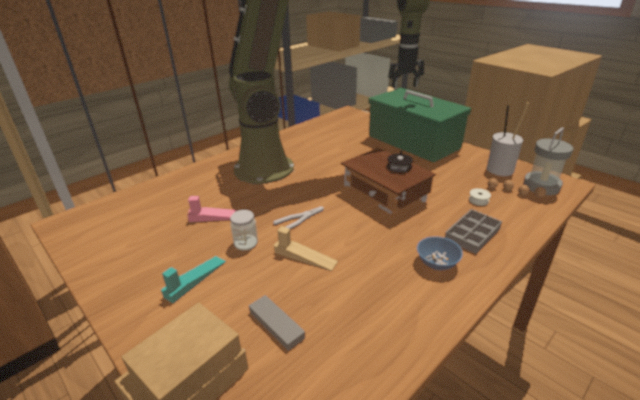

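Three wedge-shaped things show in the top view: teal at (462,225), pale wood at (371,180) and pink at (393,298). The wooden one at (371,180) fits the description, because the other two are painted. Its handle is at about (380,200) and its nose at about (362,152). The cabinet is at (230,190) with its door facing right (world -y), and the knob is at (265,182).

```bash
cat > m.py <<'E'
from h import *
from scipy.optimize import minimize
def hullmask(d,pts):
    m=np.zeros((400,640),np.uint8)
    p=np.array([proj(d,x) for x in pts],np.float32)
    cv2.fillConvexPoly(m,np.round(cv2.convexHull(p)*16).astype(np.int32),1,shift=4)
    return m>0
def T(p,pts):
    c,s=np.cos(p[2]),np.sin(p[2]); q=np.array(pts,float)
    return np.c_[p[0]+c*q[:,0]-s*q[:,1],p[1]+s*q[:,0]+c*q[:,1],q[:,2]]
box=lambda a,b,h0,h1:[(x,y,z) for x in a for y in b for z in(h0,h1)]
CAB=[box((-.091,.091),(-.131,.131),.0,.108)]
WED=[[(x,y,z) for y in(-.02,.02) for x,z in((-.025,0),(-.025,.026),(.025,.026),(.155,.004),(.155,0))],box((-.015,.015),(-.012,.012),.026,.077)]
def fit(views,parts,p0):
    def f(p):
        e=0
        for d,m in views:
            h=np.any([hullmask(d,T(p,q)) for q in parts],0); e+=1-(h&m).sum()/(h|m).sum()
        return e
    s=np.array([[0,0,0],[.02,0,0],[0,.02,0],[0,0,.15]])+p0
    for _ in range(3):
        r=minimize(f,s[0],method='Nelder-Mead',options=dict(initial_simplex=s,xatol=1e-4,fatol=1e-4)); s=s-s[0]+r.x
    return r.x,r.fun
E
python3 - <<'E'
from m import *
V={}
for c in('top','scene'):
    d=snap(c); V[c]=d
    for n in('wedge','cabinet'):
        L=spotter.masks_of(c,n)
        if n=='wedge': L=[m for m in L if np.hypot(*(ray(d,m['location'],.02)-[.5,-.24,.02])[:2])<.06]
        V[c,n]=L[0]['pixels'] if L else None
out=[]
for n,P,p0 in(('wedge',WED,[.45,-.26,1.3]),('cabinet',CAB,[.44,.17,1.4])):
    for cs in(('top',),('scene',),('top','scene')):
        r,e=fit([(V[c],V[c,n]) for c in cs if V[c,n] is not None],P,np.array(p0)); print(n,cs,np.round(r,4),round(e,3))
    out.append(r)
d=V['top']; im=cv2.resize(d['img'][110:260,180:420,::-1],None,fx=3.3,fy=3.3,interpolation=cv2.INTER_CUBIC)
for r,P in zip(out,(WED,CAB)):
    for q in P:
        for x in T(r,q): cv2.circle(im,tuple(int(v) for v in (proj(d,x)-[180,110])*3.3),2,(0,255,0),-1)
cv2.imwrite('pics/c1.png',im)
E
```

```text
wedge ('top',) [ 0.4432 -0.2614  0.3449] 0.042
wedge ('scene',) [ 0.445  -0.2585  0.3338] 0.163
wedge ('top', 'scene') [ 0.4447 -0.2604  0.3393] 0.222
cabinet ('top',) [0.46   0.1728 1.471 ] 0.218
cabinet ('scene',) [0.4355 0.2064 1.3741] 0.214
cabinet ('top', 'scene') [0.4618 0.1795 1.4658] 0.472
```

View pics/c1.png

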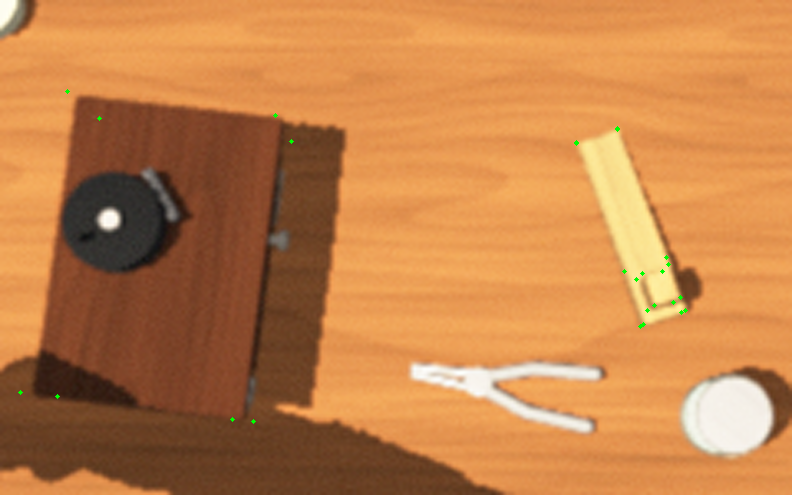

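The crop confirms the pale-oak wedge, with its handle at the lower end (660,290) and its nose at (597,135). The cabinet's top corners are at (76,96), (283,121), (246,417) and (35,395). Next I get the cabinet pose from those corners and plan the approach.

```bash
cat >> m.py <<'E'
from scipy.spatial.transform import Rotation as Ro
def plan(pos,yaw,tilt=True):
    """shift/turn fractions in tool axes to reach pos with tool y at wedge yaw+90deg, pointing down"""
    o=arm.get_obs(); q=o['tool_rot']; R=Ro.from_quat([q[1],q[2],q[3],q[0]])
    a=yaw+np.pi/2; y=[np.cos(a),np.sin(a),0]; z=[0,0,-1]
    G=Ro.from_matrix(np.c_[np.cross(y,z),y,z])
    print('turn',np.round((R.inv()*G).as_rotvec()/(np.pi/2),4),'shift',np.round(R.inv().apply(np.array(pos)-o['tcp_pos'])/.25,4),'j',np.round(o['joint_pos'],2),'tcp',np.round(o['tcp_pos'],4),'F',np.round(o['contact_force'],1),'t',o['time_s'])
E
python3 - <<'E'
from m import *
d=snap('top')
P=np.array([ray(d,np.array(c)/3.3+[180,110],.108)[:2] for c in((76,96),(283,121),(246,417),(35,395))]);print(P.round(4))
c=P.mean(0); yv=(P[2]+P[3]-P[0]-P[1]); xv=(P[0]+P[3]-P[1]-P[2])
print(c,np.linalg.norm(xv)/2,np.linalg.norm(yv)/2,np.arctan2(xv[1],xv[0]),np.arctan2(yv[1],yv[0])-np.pi/2)
print('jar',ray(d,(400,236),.09),'pliers',[ray(d,p,.01).round(3) for p in((305,222),(362,222),(360,240))])
plan([.46,-.02,.27],1.46)
E
```

```text
[[0.5977 0.2485]
 [0.5781 0.0684]
 [0.3242 0.0917]
 [0.3395 0.2712]]
[0.45988358 0.16994824] 0.18058407143398514 0.2570690002826244 1.4741147081762205 1.481230833466722
jar [ 0.33264755 -0.31372427  0.09      ] pliers [array([ 0.371, -0.043,  0.01 ]), array([ 0.374, -0.213,  0.01 ]), array([ 0.32 , -0.208,  0.01 ])]
turn [ 0.     -0.     -1.1986] shift [-1.7109 -1.7179 -0.0668] j [ 1.15  0.31 -0.05  1.21  0.    1.57] tcp [0.2462 0.5472 0.2533] F [0.2 0.3 0.1] t 1.05
```

```bash
python3 -m handwheel '[[0,0,-0.6,-0.86,-0.86,-0.06,1],[0,0,-0.6,-0.86,-0.86,-0.06,1],[0,0,-0.6,-0.86,-0.86,-0.06,1],[0,0,-0.6,-0.86,-0.86,-0.06,1],[0,0,-0.6,-0.86,-0.86,-0.06,1],[0,0,-0.6,-0.86,-0.86,-0.06,1],[0,0,-0.6,-0.86,-0.86,-0.06,1]]' 40
python3 -c "
from m import *
plan([.46,-.02,.27],1.475)"
```

```text
time_s: 1.92
tcp_pos: [0.3544, 0.2622, 0.2686]
tool_rot: [0.0, -0.255, 0.967, 0.0]
contact_force: [-0.5, 1.0, 0.3]
finger_gap: 1.001
grasp_force: 0.0
turn [-1.000e-04  5.000e-04 -6.101e-01] shift [ 0.1904 -1.19   -0.0059] j [ 0.64  0.01 -0.38  1.19  0.    0.12] tcp [0.3544 0.2622 0.2686] F [-0.5  1.   0.3] t 1.925
```

```bash
python3 -m handwheel '[[0,0,-0.61,0.19,-0.95,0,1],[0,0,-0.61,0.19,-0.95,0,1],[0,0,-0.61,0.19,-0.95,0,1],[0,0,-0.61,0.19,-0.95,0,1],[0,0,-0.61,0.19,-0.95,0,1],[0,0,-0.61,0.19,-0.95,0,1],[0,0,-0.61,0.19,-0.95,0,1]]'
python3 -c "
from m import *
d=snap('wrist','w1.png');print('cam',-np.array(d['R']).T@d['t'],np.array(d['R'])[2])
for n in('cabinet','wedge','door_shoe','door'):
  for m in spotter.masks_of('wrist',n)[:2]: print(n,round(m['conf'],2),m['location'],ray(d,m['location'],.01).round(3))
plan([.4445,-.2605,.20],.342)"
```

```text
time_s: 2.8
tcp_pos: [0.431, 0.0336, 0.2682]
tool_rot: [0.0, -0.673, 0.74, 0.0]
contact_force: [0.9, 0.6, -0.8]
finger_gap: 1.0
grasp_force: 0.0
cam [ 0.42321604 -0.04786304  0.38934233] [ 0.03008648  0.31790542 -0.94764495]
cabinet 0.88 [327.4, 272.9] [0.436 0.185 0.01 ]
door_shoe 0.66 [306.6, 221.9] [0.457 0.106 0.01 ]
door 0.61 [305.0, 224.5] [0.459 0.11  0.01 ]
turn [ 0.    -0.     0.723] shift [ 1.1671 -0.1645  0.273 ] j [ 0.08 -0.01 -0.39  1.19  0.   -1.4 ] tcp [0.4307 0.0338 0.2683] F [0.  0.6 0.3] t 3.05
```

View pics/w1.png

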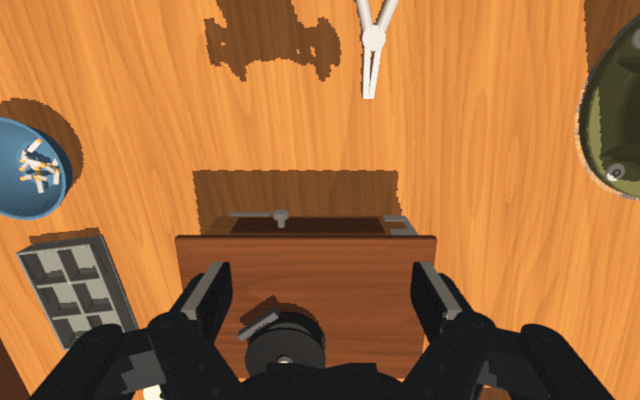

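The wrist view shows the door side of the cabinet. The top front edge runs from (176,236) to (436,236), the knob is at (281,217), the shoe bar spans about (230–275,214), and the chrome hinge is at (400,222). I check the pose against these and move on to the wedge.

```bash
python3 -c "
from m import *
d=snap('wrist')
a,b=[ray(d,p,.108) for p in((176,236),(436,236))]
v=b-a; yaw=np.arctan2(v[1],v[0])-np.pi/2
print(a.round(4),b.round(4),np.linalg.norm(v),yaw%(2*np.pi))
for nm,p in(('fit',(.46,.17,1.477)),):
  print([proj(d,x).round(0).tolist() for x in T(p,[(-.091,-.131,.108),(-.091,.131,.108),(-.071,-.048,.01),(-.071,-.102,.01),(-.111,-.03,.06),(-.091,-.03,.06)])])
"
python3 -m handwheel '[[0,0,0.723,0.95,-0.16,0.1,1],[0,0,0.723,0.95,-0.16,0.1,1],[0,0,0.723,0.95,-0.16,0.1,1],[0,0,0.723,0.95,-0.16,0.1,1],[0,0,0.723,0.95,-0.16,0.1,1],[0,0,0.723,0.95,-0.16,0.1,1],[0,0,0.723,0.95,-0.16,0.1,1],[0,0,0.723,0.95,-0.16,0.1,1]]'
python3 -c "
from m import *
d=snap('wrist','w2.png')
for m in spotter.masks_of('wrist','wedge')[:2]: print(round(m['conf'],2),m['location'],m['pixels'].sum(),fit([(d,m['pixels'])],WED,np.array([.4445,-.2605,.342])))
plan([.4445,-.2605,.15],.342)"
```

```text
[0.5775 0.0696 0.108 ] [0.3224 0.0934 0.108 ] 0.2561810299093868 1.4777449831527365
[[171.0, 234.0], [437.0, 234.0], [271.0, 217.0], [230.0, 217.0], [279.0, 200.0], [280.0, 216.0]]
time_s: 4.1
tcp_pos: [0.4486, -0.2067, 0.2434]
tool_rot: [0.0, -0.172, 0.985, -0.0]
contact_force: [0.8, 0.1, -0.4]
finger_gap: 1.005
grasp_force: 0.0
0.89 [279.4, 194.0] 5131 (array([ 0.44382836, -0.25870761,  0.34016368]), np.float64(0.029901589704769083))
0.87 [110.5, 10.3] 2619 (array([ 0.4445, -0.2605,  0.342 ]), np.float64(1.0))
turn [-0.0001  0.      0.0016] shift [ 0.0882 -0.1968  0.3735] j [-0.43  0.12 -0.31  1.14 -0.   -0.78] tcp [ 0.4486 -0.2067  0.2434] F [-0.2  0.2  0.4] t 4.2
```

View pics/w2.png

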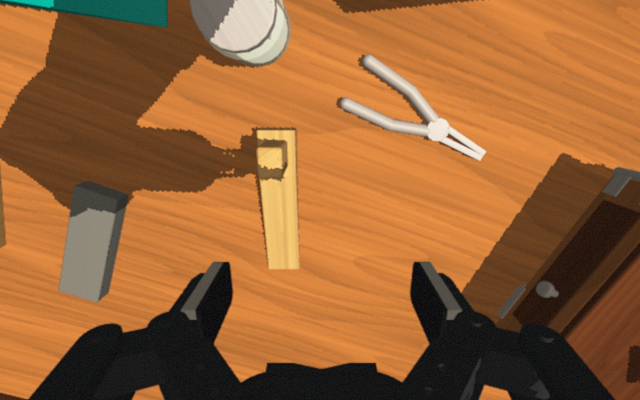

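The wrist view shows the wooden wedge with its handle at (272,155) and its nose at (284,268). The fit gives (0.444, -0.259), yaw 0.340. I now centre over it and descend.

```bash
python3 -c "
from m import *
plan([.4438,-.259,.12],.340)"
python3 -m handwheel '[[0,0,0,0.08,-0.19,0.2,1],[0,0,0,0.08,-0.19,0.45,1],[0,0,0,0.08,-0.19,0.49,1],[0,0,0,0.08,-0.19,0.49,1]]'
python3 -c "
from m import *
d=snap('wrist')
m=spotter.masks_of('wrist','wedge')[0]; print(m['conf'],m['location'],fit([(d,m['pixels'])],WED,np.array([.4438,-.259,.34])))
plan([.4438,-.259,.055],.340)"
```

```text
turn [-0.0001  0.      0.0029] shift [ 0.0888 -0.1902  0.4935] j [-0.43  0.12 -0.31  1.14 -0.   -0.78] tcp [ 0.4486 -0.2067  0.2434] F [-0.2  0.2  0.4] t 4.2
time_s: 4.7
tcp_pos: [0.4444, -0.2578, 0.1193]
tool_rot: [-0.001, -0.171, 0.985, 0.001]
contact_force: [-0.6, 1.0, 1.5]
finger_gap: 0.999
grasp_force: 0.0
0.7 [319.7, 258.8] (array([ 0.44455206, -0.2590669 ,  0.34798936]), np.float64(0.013899049012435993))
turn [-0.0005  0.0005  0.002 ] shift [0.0101 0.0021 0.2667] j [-0.53  0.25 -0.45  0.87  0.   -0.87] tcp [ 0.4463 -0.2586  0.1217] F [ 0.3  0.2 -0. ] t 4.8
```

```bash
python3 -m handwheel '[[0,0,0,0.006,0.002,0.12,1],[0,0,0,0.006,0.002,0.22,1],[0,0,0,0.006,0.002,0.26,1],[0,0,0,0.006,0.002,0.26,1],[0,0,0,0.006,0.002,0.26,-1],[0,0,0,0.006,0.002,0.26,-1],[0,0,0,0.006,0.002,0.26,-1],[0,0,0,0.006,0.002,0.26,-1],[0,0,0,0.006,0.002,0.26,-1],[0,0,0,0.006,0.002,0.26,-1]]' 60
python3 -c "
from m import *
plan([.4438,-.259,.11],.340)"
```

```text
time_s: 6.05
tcp_pos: [0.4444, -0.2588, 0.0563]
tool_rot: [0.0, -0.17, 0.985, -0.0]
contact_force: [-0.3, 0.1, 5.8]
finger_gap: 0.274
grasp_force: 61.0
turn [-0.0004  0.0003  0.0014] shift [ 2.40e-03 -2.00e-04 -2.15e-01] j [-0.53  0.32 -0.53  0.72 -0.   -0.87] tcp [ 0.4444 -0.2588  0.0563] F [-0.3  0.1  5.8] t 6.05
```

```bash
python3 -m handwheel '[[0,0,0,0,0,-0.05,-1],[0,0,0,0,0,-0.14,-1],[0,0,0,0,0,-0.2,-1],[0,0,0,0,0,-0.2,-1],[0,0,0,0,0,-0.2,-1]]'
python3 -c "
from m import *
d=snap('wrist')
dz=arm.get_obs()['tcp_pos'][2]-.0563
up=lambda P:[[(x,y,z+dz) for x,y,z in q] for q in P]
m=spotter.masks_of('wrist','wedge')[0]; print(dz,m['conf'],m['location'],fit([(d,m['pixels'])],up(WED),np.array([.4438,-.259,.34])))
plan([.510,-.097,dz+.0563],1.477)"
```

```text
time_s: 6.68
tcp_pos: [0.4437, -0.2583, 0.1053]
tool_rot: [-0.0, -0.17, 0.985, 0.0]
contact_force: [0.4, 0.9, -2.0]
finger_gap: 0.276
grasp_force: 60.2
0.04876907265398854 0.78 [320.5, 279.9] (array([ 0.44296656, -0.25821353,  0.34012624]), np.float64(0.21476748313809013))
turn [ 1.000e-03 -1.000e-04 -7.224e-01] shift [-4.672e-01  5.179e-01 -2.000e-04] j [-0.53  0.26 -0.47  0.84  0.   -0.87] tcp [ 0.4434 -0.2582  0.105 ] F [-0.5 -0.5 -2.6] t 6.775
```

```bash
python3 -m handwheel '[[0,0,-0.11,-0.07,0.08,0,-1],[0,0,-0.22,-0.14,0.16,0,-1],[0,0,-0.33,-0.21,0.24,0,-1],[0,0,-0.44,-0.29,0.32,0,-1],[0,0,-0.55,-0.36,0.4,0,-1],[0,0,-0.66,-0.43,0.48,0,-1],[0,0,-0.722,-0.467,0.518,0,-1],[0,0,-0.722,-0.467,0.518,0,-1],[0,0,-0.722,-0.467,0.518,0,-1]]'
python3 -c "
from m import *
d=snap('wrist','w3.png')
dz=arm.get_obs()['tcp_pos'][2]-.0563
up=lambda P:[[(x,y,z+dz) for x,y,z in q] for q in P]
m=spotter.masks_of('wrist','wedge')[0]; print(dz,m['conf'],m['location'],fit([(d,m['pixels'])],up(WED),np.array([.510,-.097,1.477])))
im=d['img'].copy()
for q in [(-.071,-.048,.01),(-.071,-.102,.01),(-.091,-.131,.108),(-.091,.131,.108)]: cv2.circle(im,tuple(int(v) for v in proj(d,T((.46,.17,1.477),[q])[0])),2,(0,255,0),-1)
cv2.imwrite('pics/w3.png',im[:,:,::-1])
plan([.510,-.097,.0563],1.477)"
```

```text
time_s: 7.9
tcp_pos: [0.51, -0.0977, 0.1053]
tool_rot: [-0.0, -0.672, 0.74, 0.0]
contact_force: [0.6, 0.5, -2.3]
finger_gap: 0.272
grasp_force: 60.2
0.04917594525736009 0.81 [320.2, 277.8] (array([ 0.50970516, -0.09859847,  1.47565845]), np.float64(0.2180678777636953))
turn [ 0.0004 -0.0001 -0.0016] shift [-0.0037  0.0007  0.197 ] j [-0.19  0.27 -0.46  0.84 -0.   -1.66] tcp [ 0.5101 -0.0979  0.1056] F [ 0.1  0.9 -1. ] t 8.0
```

View pics/w3.png

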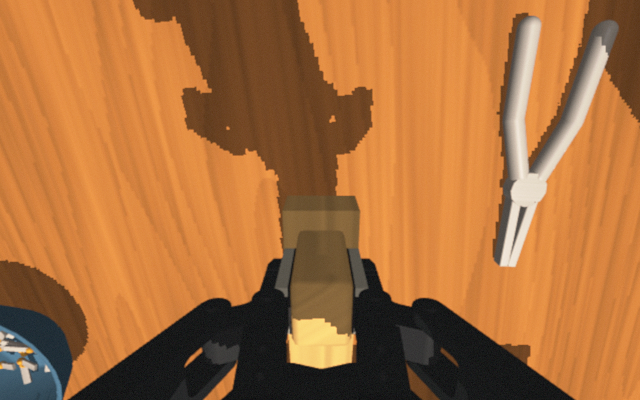

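The wedge hangs straight in the jaws, with its handle at (320,270) and square to the tool. I lower it gently.

```bash
python3 -m handwheel '[[0,0,0,-0.003,0,0.08,-1],[0,0,0,-0.003,0,0.14,-1],[0,0,0,-0.003,0,0.17,-1],[0,0,0,-0.003,0,0.185,-1],[0,0,0,-0.003,0,0.19,-1],[0,0,0,-0.003,0,0.193,-1],[0,0,0,-0.003,0,0.193,-1]]'
python3 -c "
from m import *
plan([.510,-.097,.0563],1.477)"
```

```text
time_s: 8.88
tcp_pos: [0.5109, -0.0966, 0.0578]
tool_rot: [0.0, -0.673, 0.74, -0.0]
contact_force: [-0.6, 0.3, -2.2]
finger_gap: 0.274
grasp_force: 60.2
turn [-0.0003 -0.0001 -0.0004] shift [0.0018 0.0035 0.0062] j [-0.19  0.33 -0.51  0.73 -0.   -1.66] tcp [ 0.5109 -0.0966  0.0578] F [-0.6  0.3 -2.2] t 8.875
```

```bash
python3 -m handwheel '[[0,0,0,0,0,0.003,-1],[0,0,0,0,0,0.005,-1],[0,0,0,0,0,0.007,-1],[0,0,0,0,0,0.007,-1]]'
python3 -c "
from m import *
d=snap('scene');im=cv2.resize(d['img'][130:310,220:460,::-1],None,fx=3.3,fy=3.3,interpolation=cv2.INTER_CUBIC)
for q in [(-.071,-.048,.01),(-.071,-.102,.01)]: cv2.circle(im,tuple(int(v) for v in (proj(d,T((.46,.17,1.477),[q])[0])-[220,130])*3.3),2,(0,255,0),-1)
cv2.imwrite('pics/s2.png',im)
plan([.5107,-.097,.0563],1.477)"
```

```text
time_s: 9.38
tcp_pos: [0.5108, -0.0967, 0.0562]
tool_rot: [0.0, -0.673, 0.74, -0.0]
contact_force: [-2.4, -0.4, 4.8]
finger_gap: 0.274
grasp_force: 60.9
turn [-0.0002 -0.     -0.0005] shift [ 0.0014  0.0001 -0.0003] j [-0.19  0.33 -0.51  0.73 -0.   -1.66] tcp [ 0.5108 -0.0967  0.0562] F [-2.1 -0.1  6.4] t 9.425
```

View pics/s2.png

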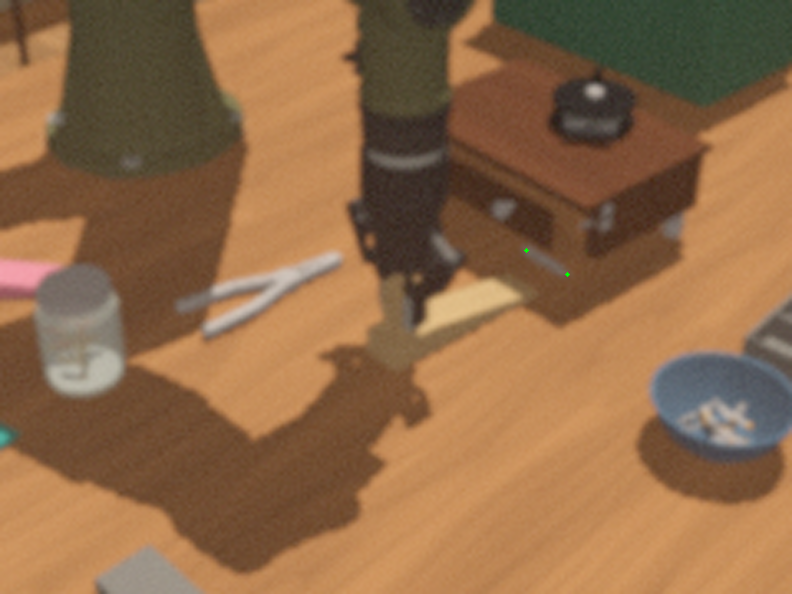

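The scene view shows the predicted shoe ends, the green dots at (527,250) and (567,274), lying on the steel bar. The wedge lies flat and points at the bar. Now I slide it in.

```bash
python3 -m handwheel '[[0,0,0,-0.016,0,-0.001,-1],[0,0,0,-0.032,0,-0.001,-1],[0,0,0,-0.048,0,-0.001,-1],[0,0,0,-0.064,0,-0.001,-1],[0,0,0,-0.08,0,-0.001,-1],[0,0,0,-0.096,0,-0.001,-1],[0,0,0,-0.112,0,-0.001,-1],[0,0,0,-0.128,0,-0.001,-1],[0,0,0,-0.144,0,-0.001,-1],[0,0,0,-0.16,0,-0.001,-1]]'
cat > p.py <<'E'
from m import *
o=arm.get_obs();p=o['tcp_pos'];u=np.array([np.cos(1.477),np.sin(1.477)])
v=np.array([-u[1],u[0]]);d=np.array(p[:2])-[.46,.17]
print('xc %.4f yc %.4f'%(d@u,d@v),'push %.1f'%(-np.array(o['contact_force'][:2])@u),'side %.1f'%(np.array(o['contact_force'][:2])@v),'fz',round(o['contact_force'][2],1))
plan([.46+u[0]*(d@u)-v[0]*.075,.17+u[1]*(d@u)-v[1]*.075,.0563],1.477)
E
python3 p.py
```

```text
time_s: 10.68
tcp_pos: [0.5146, -0.0568, 0.0563]
tool_rot: [-0.0, -0.673, 0.74, -0.0]
contact_force: [0.0, -3.6, 5.4]
finger_gap: 0.274
grasp_force: 61.1
xc -0.2207 yc -0.0756 push 3.6 side -0.4 fz 5.4
turn [-0.0003 -0.0004 -0.0005] shift [ 0.      0.0025 -0.0001] j [-0.11  0.33 -0.52  0.73 -0.   -1.59] tcp [ 0.5146 -0.0568  0.0563] F [ 0.  -3.6  5.4] t 10.675
```

```bash
python3 -m handwheel '[[0,0,0,-0.008,0.001,-0.001,-1],[0,0,0,-0.016,0.001,-0.001,-1],[0,0,0,-0.024,0.001,-0.001,-1],[0,0,0,-0.032,0.001,-0.001,-1],[0,0,0,-0.04,0.001,-0.001,-1],[0,0,0,-0.048,0.001,-0.001,-1],[0,0,0,-0.056,0.001,-0.001,-1],[0,0,0,-0.064,0.001,-0.001,-1]]'
python3 p.py
python3 -m handwheel '[[0,0,0,-0.008,0.001,0,-1],[0,0,0,-0.016,0.001,0,-1],[0,0,0,-0.024,0.001,0,-1],[0,0,0,-0.032,0.001,0,-1],[0,0,0,-0.04,0.001,0,-1]]'
python3 p.py
```

```text
time_s: 11.68
tcp_pos: [0.5156, -0.0407, 0.0563]
tool_rot: [-0.0, -0.673, 0.74, 0.0]
contact_force: [-0.7, -3.2, 2.4]
finger_gap: 0.268
grasp_force: 60.8
xc -0.2045 yc -0.0751 push 3.3 side 0.4 fz 2.4
turn [ 0.0001  0.0001 -0.0004] shift [ 0.      0.0005 -0.0002] j [-0.08  0.33 -0.52  0.73  0.   -1.56] tcp [ 0.5156 -0.0407  0.0563] F [-0.7 -3.2  2.4] t 11.675
time_s: 12.3
tcp_pos: [0.5162, -0.0325, 0.0564]
tool_rot: [-0.002, -0.673, 0.74, -0.001]
contact_force: [-1.3, -9.7, 5.0]
finger_gap: 0.277
grasp_force: 61.2
xc -0.1963 yc -0.0750 push 9.8 side 0.3 fz 5.0
turn [-0.     -0.0027 -0.0009] shift [-0.     -0.0002  0.0004] j [-0.06  0.33 -0.52  0.73 -0.   -1.54] tcp [ 0.5162 -0.0325  0.0564] F [-1.3 -9.7  5. ] t 12.3
```

```bash
python3 -m handwheel '[[0,0,0,-0.006,0,0,-1],[0,0,0,-0.012,0,0,-1],[0,0,0,-0.018,0,0,-1],[0,0,0,-0.024,0,0,-1],[0,0,0,-0.03,0,0,-1],[0,0,0,-0.036,0,0,-1]]'
python3 p.py
python3 -m handwheel '[[0,0,0,-0.006,0,0,-1],[0,0,0,-0.012,0,0,-1],[0,0,0,-0.018,0,0,-1],[0,0,0,-0.024,0,0,-1],[0,0,0,-0.03,0,0,-1],[0,0,0,-0.036,0,0,-1]]'
python3 p.py
```

```text
time_s: 13.05
tcp_pos: [0.5173, -0.0238, 0.0565]
tool_rot: [-0.001, -0.672, 0.74, -0.002]
contact_force: [-0.4, -11.0, 3.9]
finger_gap: 0.277
grasp_force: 61.0
xc -0.1876 yc -0.0752 push 11.0 side -0.7 fz 3.9
turn [-0.0003 -0.0027 -0.0013] shift [-0.      0.0006  0.0006] j [-0.04  0.33 -0.52  0.73 -0.   -1.52] tcp [ 0.5173 -0.0238  0.0565] F [ -0.4 -11.    3.9] t 13.05
time_s: 13.8
tcp_pos: [0.5181, -0.0148, 0.0564]
tool_rot: [-0.001, -0.672, 0.74, -0.002]
contact_force: [-0.3, -9.6, 3.7]
finger_gap: 0.274
grasp_force: 61.0
xc -0.1786 yc -0.0751 push 9.6 side -0.6 fz 3.7
turn [-0.0002 -0.0027 -0.0013] shift [-0.      0.0005  0.0004] j [-0.03  0.33 -0.51  0.73 -0.   -1.5 ] tcp [ 0.5181 -0.0148  0.0564] F [-0.3 -9.6  3.7] t 13.8
```

```bash
python3 -m handwheel '[[0,0,0,-0.005,0,0,-1],[0,0,0,-0.01,0,0,-1],[0,0,0,-0.015,0,0,-1],[0,0,0,-0.02,0,0,-1],[0,0,0,-0.025,0,0,-1],[0,0,0,-0.03,0,0,-1],[0,0,0,-0.035,0,0,-1],[0,0,0,-0.04,0,0,-1]]'
python3 p.py
python3 -m handwheel '[[0,0,0,-0.004,0,0,-1],[0,0,0,-0.008,0,0,-1],[0,0,0,-0.012,0,0,-1]]'
python3 p.py
```

```text
time_s: 14.8
tcp_pos: [0.519, -0.0048, 0.0564]
tool_rot: [-0.001, -0.672, 0.74, -0.001]
contact_force: [-0.6, -10.5, 2.8]
finger_gap: 0.277
grasp_force: 61.0
xc -0.1686 yc -0.0751 push 10.5 side -0.4 fz 2.8
turn [-0.0002 -0.0026 -0.0013] shift [-0.      0.0003  0.0003] j [-0.01  0.33 -0.51  0.73 -0.   -1.48] tcp [ 0.519  -0.0048  0.0564] F [ -0.6 -10.5   2.8] t 14.8
time_s: 15.18
tcp_pos: [0.5192, -0.0018, 0.0564]
tool_rot: [-0.001, -0.672, 0.74, -0.001]
contact_force: [0.3, -10.1, 3.5]
finger_gap: 0.273
grasp_force: 61.0
xc -0.1655 yc -0.0751 push 10.0 side -1.2 fz 3.5
turn [-0.0002 -0.0026 -0.0013] shift [-0.      0.0002  0.0002] j [-0.    0.33 -0.51  0.73 -0.   -1.48] tcp [ 0.5192 -0.0018  0.0564] F [  0.3 -10.1   3.5] t 15.175
```

```bash
python3 -m handwheel '[[0,0,0,-0.004,0,0,-1],[0,0,0,-0.008,0,0,-1]]'
python3 p.py
python3 -m handwheel '[[0,0,0,-0.004,0,0,-1],[0,0,0,-0.008,0,0,-1]]'
python3 p.py
```

```text
time_s: 15.42
tcp_pos: [0.5194, 0.0001, 0.0564]
tool_rot: [-0.001, -0.672, 0.74, -0.001]
contact_force: [-0.6, -10.5, 3.6]
finger_gap: 0.274
grasp_force: 61.0
xc -0.1636 yc -0.0750 push 10.5 side -0.3 fz 3.6
turn [-0.0001 -0.0026 -0.0013] shift [-0.      0.0001  0.0002] j [ 0.    0.33 -0.51  0.73 -0.   -1.47] tcp [5.194e-01 1.000e-04 5.640e-02] F [ -0.6 -10.5   3.6] t 15.425
time_s: 15.68
tcp_pos: [0.5196, 0.0021, 0.0564]
tool_rot: [-0.001, -0.672, 0.74, -0.001]
contact_force: [-0.6, -10.6, 3.6]
finger_gap: 0.271
grasp_force: 61.0
xc -0.1615 yc -0.0750 push 10.6 side -0.4 fz 3.6
turn [-0.0001 -0.0026 -0.0013] shift [-0.      0.0001  0.0003] j [ 0.01  0.33 -0.51  0.73 -0.   -1.47] tcp [0.5196 0.0021 0.0564] F [ -0.6 -10.6   3.6] t 15.675
```

```bash
python3 -m handwheel '[[0,0,0,-0.004,0,0,-1],[0,0,0,-0.008,0,0,-1]]'
python3 p.py | head -1
python3 -m handwheel '[[0,0,0,-0.004,0,0,-1],[0,0,0,-0.006,0,0,-1]]'
python3 p.py|head -1
```

```text
time_s: 15.92
tcp_pos: [0.5197, 0.0041, 0.0563]
tool_rot: [-0.001, -0.672, 0.74, -0.001]
contact_force: [-0.0, -10.9, 3.5]
finger_gap: 0.274
grasp_force: 61.0
xc -0.1595 yc -0.0750 push 10.9 side -1.0 fz 3.5
time_s: 16.18
tcp_pos: [0.5199, 0.0056, 0.0563]
tool_rot: [-0.001, -0.672, 0.74, -0.001]
contact_force: [-0.5, -10.1, 4.1]
finger_gap: 0.272
grasp_force: 61.0
xc -0.1580 yc -0.0750 push 10.1 side -0.4 fz 4.1
```

```bash
python3 -m handwheel '[[0,0,0,-0.004,0,0,-1],[0,0,0,-0.006,0,0,-1]]'
python3 p.py | head -1
python3 -m handwheel '[[0,0,0,-0.004,0,0,-1],[0,0,0,-0.006,0,0,-1]]'
python3 p.py|head -1
```

```text
time_s: 16.42
tcp_pos: [0.52, 0.0071, 0.0563]
tool_rot: [-0.001, -0.672, 0.74, -0.001]
contact_force: [-0.1, -10.6, 4.0]
finger_gap: 0.272
grasp_force: 61.0
xc -0.1565 yc -0.0750 push 10.5 side -0.8 fz 4.0
time_s: 16.68
tcp_pos: [0.5201, 0.0083, 0.0563]
tool_rot: [-0.002, -0.672, 0.74, -0.002]
contact_force: [-1.2, -11.9, 3.5]
finger_gap: 0.271
grasp_force: 61.0
xc -0.1554 yc -0.0750 push 12.0 side 0.0 fz 3.5
```

The push starts to climb at xc ≈ -0.156, so the stop has been met. I continue in 1 mm steps to about 20 N.

```bash
python3 -m handwheel '[[0,0,0,-0.004,0,0,-1],[0,0,0,-0.004,0,0,-1]]'
python3 p.py | head -1
python3 -m handwheel '[[0,0,0,-0.004,0,0,-1],[0,0,0,-0.004,0,0,-1]]'
python3 p.py|head -1
```

```text
time_s: 16.92
tcp_pos: [0.5201, 0.0087, 0.0564]
tool_rot: [-0.002, -0.672, 0.74, -0.002]
contact_force: [-0.7, -13.7, 4.1]
finger_gap: 0.273
grasp_force: 61.2
xc -0.1550 yc -0.0750 push 13.7 side -0.6 fz 4.1
time_s: 17.18
tcp_pos: [0.5201, 0.009, 0.0564]
tool_rot: [-0.003, -0.672, 0.74, -0.003]
contact_force: [-1.6, -17.7, 5.4]
finger_gap: 0.276
grasp_force: 61.4
xc -0.1547 yc -0.0750 push 17.8 side -0.1 fz 5.4
```

```bash
python3 -m handwheel '[[0,0,0,-0.003,0,0,-1],[0,0,0,-0.003,0,0,-1]]'
python3 p.py | head -1
```

```text
time_s: 17.42
tcp_pos: [0.5201, 0.0092, 0.0564]
tool_rot: [-0.003, -0.672, 0.741, -0.003]
contact_force: [-1.1, -18.1, 5.1]
finger_gap: 0.275
grasp_force: 61.1
xc -0.1544 yc -0.0749 push 18.1 side -0.6 fz 5.1
```

```bash
python3 -m handwheel '[[0,0,0,-0.003,0,0,-1],[0,0,0,-0.003,0,0,-1]]'
python3 p.py | head -1
```

```text
time_s: 17.68
tcp_pos: [0.5202, 0.0095, 0.0564]
tool_rot: [-0.004, -0.672, 0.741, -0.003]
contact_force: [-2.0, -19.8, 5.6]
finger_gap: 0.275
grasp_force: 61.3
xc -0.1542 yc -0.0749 push 19.9 side 0.2 fz 5.6
```

At 20 N it is seated. I relax the push without pulling back, then release.

```bash
python3 -m handwheel '[[0,0,0,0.004,0,0,-1],[0,0,0,0.008,0,0,-1],[0,0,0,0.008,0,0,-1]]'
python3 p.py | head -1
```

```text
time_s: 18.05
tcp_pos: [0.5201, 0.0094, 0.0562]
tool_rot: [-0.002, -0.672, 0.74, -0.002]
contact_force: [-0.2, -13.2, 3.2]
finger_gap: 0.272
grasp_force: 61.0
xc -0.1543 yc -0.0749 push 13.2 side -1.0 fz 3.2
```

```bash
python3 -m handwheel '[[0,0,0,0.004,0,0,-1],[0,0,0,0.008,0,0,-1],[0,0,0,0.01,0,0,-1],[0,0,0,0.01,0,0,-1]]'
python3 p.py | head -1
```

```text
time_s: 18.55
tcp_pos: [0.5202, 0.0093, 0.0562]
tool_rot: [-0.0, -0.673, 0.74, -0.0]
contact_force: [1.3, -4.2, 2.3]
finger_gap: 0.273
grasp_force: 60.8
xc -0.1543 yc -0.0749 push 4.1 side -1.6 fz 2.3
```

```bash
python3 -m handwheel '[[0,0,0,0,0,0,-0.2],[0,0,0,0,0,0,0.1],[0,0,0,0,0,0,0.3],[0,0,0,0,0,0,0.3],[0,0,0,0,0,0,0.3],[0,0,0,0,0,0,0.3]]' 20
python3 p.py
python3 -m handwheel '[[0,0,0,0,0,-0.06,0.3],[0,0,0,0,0,-0.16,0.3],[0,0,0,0,0,-0.3,0.3],[0,0,0,0.1,0,-0.45,0.3],[0,0,0,0.3,0,-0.5,0.3],[0,0,0,0.5,0,-0.5,0.3],[0,0,0,0.5,0,-0.5,0.3],[0,0,0,0.5,0,-0.5,0.3]]'
python3 -c "
from m import *
d=snap('wrist')
m=spotter.masks_of('wrist','wedge')
u=np.array([np.cos(1.477),np.sin(1.477)])
print(m[0]['conf'],m[0]['location'],T((.46,.17,1.477),[(-.1543,-.075,0)])) if m else print('none')
a=d['img'][:,:,::-1]; s=snap('scene')['img'][130:310,300:460,::-1]
s=cv2.resize(s,(356,400),interpolation=cv2.INTER_CUBIC); w=cv2.resize(a,(440,275))
c=np.zeros((400,796,3),np.uint8); c[:275,:440]=w; c[:,440:]=s; cv2.imwrite('pics/f.png',c)"
```

```text
time_s: 19.3
tcp_pos: [0.5202, 0.0095, 0.0563]
tool_rot: [0.0, -0.673, 0.74, 0.0]
contact_force: [0.7, 0.2, 0.1]
finger_gap: 0.649
grasp_force: 0.0
xc -0.1542 yc -0.0750 push -0.3 side -0.7 fz 0.1
turn [-0.      0.0001 -0.0004] shift [-0.     -0.0001  0.0001] j [ 0.02  0.33 -0.51  0.73  0.   -1.46] tcp [0.5202 0.0095 0.0563] F [0.7 0.2 0.1] t 19.3
time_s: 20.3
tcp_pos: [0.5084, -0.1149, 0.1819]
tool_rot: [0.0, -0.673, 0.74, -0.0]
contact_force: [0.2, -0.1, -0.1]
finger_gap: 0.647
grasp_force: 0.0
0.79 [323.7, 314.2] [[0.52021876 0.00935383 0.        ]]
```

View pics/f.png

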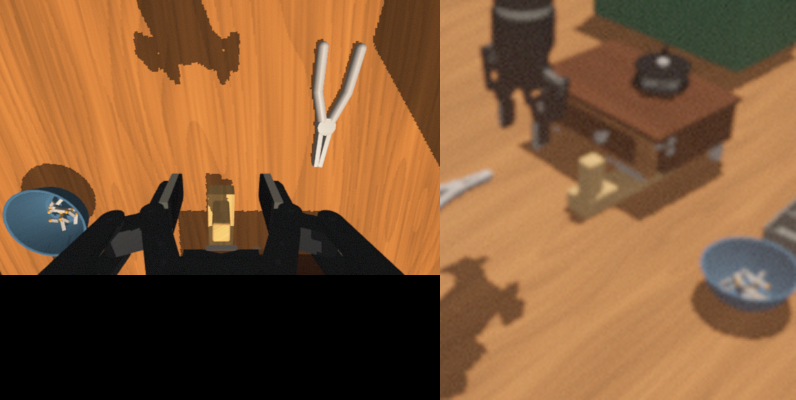

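The right panel shows the wedge in place under the door's shoe, square to it, with its handle at (592,170). The gripper is clear and everything else is where it was. I hand in.

```bash
python3 -c "
from station import arm
print(arm.sign_off())"
```

```text
the job is handed in; nothing more can be done
None
```

The oak wedge is in under the shoe, pushed to about 20 N against the stop after about 41 mm of lifting travel; it stayed put on release and the job is handed in with the gripper clear, though I inferred the door's height from force and travel, not from the mark.

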